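# Slide the candlestick home into its keeper

### The arm

A 6-joint arm with a two-finger parallel gripper is mounted at the origin on the work surface. World frame = base frame: x ahead of the robot, y to its left, z up, the work surface at z = 0. Lengths are in mm, angles in rad, forces in N, time in s.
With the tool pointing down it reaches from about 300 to 775 mm from the base axis. Payload 14.6 kg.
Tool frame: the origin (TCP) lies midway between the tips of the shut fingers; the grasp point (between the pads) lies 19 mm behind it; z points along the fingers, y is the direction in which the jaws open and shut (so a half turn about z gives the same grasp; the last joint's range is limited). The gripper opens to 85 mm and grips with 20 to 120 N. Pads are 22 mm wide; open, the fingers measure 114 mm over their backs; the gripper's body (76 mm by 85 mm) begins 54 mm behind the grasp point. The pads swing forward as they close: fully open they stand 13 mm farther back than shut.
Start: joints at [1.25, 0.3, 1.521, -0, 1.321, -0.067], TCP at [138.094, 532.372, 231.281] pointing down, gripper open.
Joint ranges: [-3.03, 3.03], [-0.79, 2.21], [0.23, 2.52], [-1.04, 4.18], [0, 3.07], [-2.55, 2.55]. Speed limits (rad/s): [2.22, 2.22, 2.57, 3.14, 3.14, 3.14].

### API

Orientations are given as a 3x3 rotation matrix whose columns are the frame's x, y, z axes.
In Python, from bench import env, cams, finder gives the robot as it stands.
- The arm moves only by the tool carry_out, never from a script. Its argument "increments" is a list of rows, each a list of 3 entries, a list of its own where there are three numbers: the shift along the tool's x, y, z in units of 30 mm (1.0 is 30 mm), then the turn, a rotation vector about the tool's x, y, z in units of 6 degrees (1.0 is 6 degrees), then the opening in per cent of the stroke, from 0 (shut) to 100 (fully open). In form: [[[x, y, z], [ax, ay, az], gripper], ...]. A call has exactly 8 rows; each row shifts and turns the commanded pose from where the row before left it, along the tool's axes as they then stand; what a row does not reach is not made up. A row lasts 1/12 s, in which the tool goes at most 41.7 mm and 7.16 degrees, less where a joint would pass 70% of its speed; a pose out of reach is approached as far as the arm can. A call is refused whole if a number of a shift passes 1 or a number of a turn 1, either way. A call with a gripper value outside its range is refused whole. The fingers move at their own pace and stop on an object; the grip force is fixed at half the most. Time passes only in rows, so rows that do not move let the fingers close, or fill a call up. It gives the time, the measured TCP pose, the force and the opening at its end, in the units of the state.
- env.get_state(): the state, without advancing time (a new reading comes with each control period).
- cams.get_image(name): name is "scene" or "top"; returns the picture (420x560x3 uint8, red, green, blue); there is no depth.
- cams.camera_params(name): a dict with "vertical_fov" (degrees; the focal length in pixels is half the picture's height over the tangent of half this angle, whatever the lens; pixels are square), "cx", "cy" (the principal point, pixels), "eye" and "attitude" of the camera in the world. Camera axes: x right, y up, looking along -z (the intrinsics and any distortion apply to the point x, -y, -z); pixel columns grow to the right and rows downward; lengths in mm; the calibration is good to about 2 mm. A picture is of the moment at which its call begins. camera_params takes no time and is no camera call.
- env.hand_in(): hands the job in, once; it reports no verdict.
Trained networks look in the newest picture that a camera, given by its name, has taken for a name from the list of things; names that differ only in an ending like _2 or _b are one class to them, and where a whole thing is asked for, a point or a joint stands for the part that bears it (a point fixed in the world has none). Each returns a list of dicts, best first, with "confidence" (0 to 1); they miss things now and then, are a little off and sometimes report something else, mostly with a low value. They report only what shows in the picture. A call takes as long as a camera call.
- finder.look_for(camera, label): "point" ([column, row] in pixels, amid what is visible of it).
- finder.tip_of(camera, label): "point" ([column, row] in pixels: a listed point, or the origin of a listed thing).
The state is a dict: "time_s": time; "joint_pos": joint angles; "qvel": joint speeds; "tau": joint torques, N m; "ee_pos": TCP position; "tool_rot": TCP orientation; "wrist_force": force on the tool from outside, world axes, zero at the start; "ft_torque": the same for the moment, N m; "finger_gap": opening from 0.0 (shut) to 1.0 (fully open).
Only numpy, scipy, OpenCV 4.12 (cv2) and the standard library are available. Lean on these libraries where they do the work, as an engineer would, in place of code of your own. Each camera call takes 0.05 s, during which the arm holds its last target.

### The job

The tall candlestick has wandered out of its bamboo keeper. Push it gently, low on its wide foot, so that it slides upright across the console without tipping, in through the open side of the keeper until its foot is home against the keeper's back fence, then draw clear. Do not take it between the fingers or lift it, and leave the bowl, the music box and the two blocks where they are.

Things in the scene. Friction and masses are not known exactly. Their poses are not given: they have to be found in the camera images.
- candlestick: Tallest thing here: loose turned-wood candlestick with white LED taper, 350 g, round about z. Foot: plain cylinder 56 mm across, 40 mm high. Above: collar 38 mm across to 48 mm, stem 21 mm (bead 30 mm) to 170 mm, drip cup 38 mm to 180 mm, taper 20 mm to 270 mm. Origin: centre of the foot's underside. Slides when pushed on the foot, tips when pushed on the stem.
- keeper: Low U-shaped pale bamboo fence fixed to the console, 30 mm high, 12 mm thick, no floor. Open towards its own -y; back fence at +y, inner face at y = 28 mm. Inside x from -45 to 45 mm; side fences end at y = -24 mm. Outside 114 mm in x, y -24 to 40 mm. Origin: on the surface, where the foot's centre stands when home against the back fence, mid-bay (foot then sticks out 4 mm).
- bowl: Clear glass incense bowl, 100 mm across the rim, 45 mm high, loose; origin under its centre. Not to be moved.
- musicbox: Wooden music box with a closed lid and a small brass winding knob, 93 x 138 x 68 mm (x, y, z), the knob reaches out to y = -83 mm, loose; origin under its centre. Not to be moved.
- bamboo: Upright bamboo block 40 x 40 x 110 mm (x, y, z), loose; origin under its centre. Not to be moved.
- cork: Cork block 60 x 50 x 40 mm (x, y, z), loose; origin under its centre. Not to be moved.

How it is judged (in metres and radians):
At the end, for the whole second after the job is handed in: The candlestick stands upright (within 0.05 rad) and at rest on the console inside the keeper, its foot within 10 mm of the back fence and between the side fences (y of candlestick in the frame of keeper between -0.01 and 0.005 m and x of candlestick in the frame of keeper between -0.02 and 0.02 m and angle between candlestick's own z axis and vertical below 0.05 rad and height (world z) of candlestick below 0.004 m and linear speed of candlestick below 0.01 m/s); the robot touches nothing.
It fails at once if the candlestick is tipped (more than 0.15 rad from upright) (angle between candlestick's own z axis and vertical above 0.15 rad).
It fails at once if the candlestick is lifted more than 10 mm or taken between the fingers (height (world z) of candlestick above 0.01 m or (horizontal distance between the grasp point and candlestick below 0.014 m and height (world z) of the grasp point below 0.26 m)).
It fails at once if the candlestick is pushed high instead of low on its foot (contact force between the fingers and candlestick above 0.5 N and height (world z) of the grasp point above 0.085 m).
It fails at once if the candlestick is shoved hard (over 30 N) (contact force between the fingers and candlestick above 30 N).
It fails at once if the bowl, the music box or a block is moved more than 15 mm (distance of any of bowl, musicbox, bamboo, cork from where it was at the start of the episode above 0.015 m).
It also fails if it takes over 54 s, if anything falls off the work surface, if the arm or the gripper's body presses on something with over 40 N, if the wrist force passes 120 N, or if a joint passes its speed limit or range.

## Working session

There is one attempt and no reset: what is moved stays moved. The work goes in short steps, Python scripts to look and compute and a tool call to move; the robot and the scene stay as the last step left them, time stands still between calls to the robot, and variables do not carry over. Pictures are saved under pics/ and viewed, and the job is handed in when it is done.

Besides the shell and the picture viewer there is one more tool, called in YAML: its name, and indented under it one key for each argument. carry_out: Moves the arm, as the interface text tells. Its arguments: {"type":"object","properties":{"increments":{"type":"array","items":{"type":"array"}}},"required":["increments"]}

```bash
mkdir -p pics; ls
python3 - <<'E'
from bench import env,cams,finder
import cv2,numpy as np
s=env.get_state();print(s['time_s'],s['ee_pos'],np.round(s['tool_rot'],3).tolist(),s['finger_gap'])
for c in('scene','top'):
    im=cams.get_image(c);cv2.imwrite(f'pics/{c}0.png',im[:,:,::-1]);print(c,cams.camera_params(c))
    for l in('candlestick','keeper','bowl','musicbox','bamboo','cork'):
        print(l,'tip',[(np.round(d['point'],1).tolist(),round(d['confidence'],2)) for d in finder.tip_of(c,l)][:2],'look',[(np.round(d['point'],1).tolist(),round(d['confidence'],2)) for d in finder.look_for(c,l)][:2])
print(env.get_state()['time_s'])
E
```

```text
pics
0.0 [138.01238234 532.14269386 230.70458632] [[-0.968, 0.251, -0.0], [0.251, 0.968, -0.001], [0.0, -0.001, -1.0]] 1.0023234725658796
scene {'vertical_fov': 54.5683567353333, 'cx': 284.51298566258976, 'cy': 201.70761012002407, 'eye': array([1206.21259653,  304.26394184,  466.02478763]), 'attitude': array([[-0.38120806, -0.47865885,  0.79092738],
       [ 0.92438308, -0.21031648,  0.31824975],
       [ 0.014012  ,  0.85243926,  0.52263848]])}
candlestick tip [([181.3, 210.2], 0.68)] look [([173.0, 164.5], 0.63)]
keeper tip [([331.3, 247.0], 0.6)] look [([333.7, 232.3], 0.84), ([296.1, 175.5], 0.58)]
bowl tip [([397.5, 194.0], 0.64)] look [([401.2, 182.9], 0.92)]
musicbox tip [([432.6, 252.4], 0.93)] look [([437.7, 238.2], 0.95)]
bamboo tip [([346.5, 303.1], 0.79)] look [([345.9, 274.4], 0.75)]
cork tip [([294.0, 185.7], 0.59)] look [([293.7, 176.7], 0.7)]
top {'vertical_fov': 55.24164467462135, 'cx': 274.9720675907424, 'cy': 208.5449825086885, 'eye': array([415.07284132,  48.60509177, 776.71522925]), 'attitude': array([[-1.24522662e-02,  9.80130375e-01, -1.97963100e-01],
       [-9.99920938e-01, -1.25520063e-02,  7.51044278e-04],
       [-1.74871277e-03,  1.97956801e-01,  9.80209185e-01]])}
candlestick tip [([382.0, 189.2], 0.96)] look [([400.7, 170.9], 0.98)]
keeper tip [] look [([204.1, 187.2], 0.78)]
bowl tip [([171.0, 316.3], 0.83)] look [([164.3, 319.8], 0.67)]
musicbox tip [([127.9, 220.5], 0.91)] look [([119.3, 217.1], 0.77)]
bamboo tip [] look [([181.8, 119.5], 0.6)]
cork tip [([298.7, 288.7], 0.75)] look [([298.3, 285.4], 0.93)]
1.3
```

View pics/scene0.png

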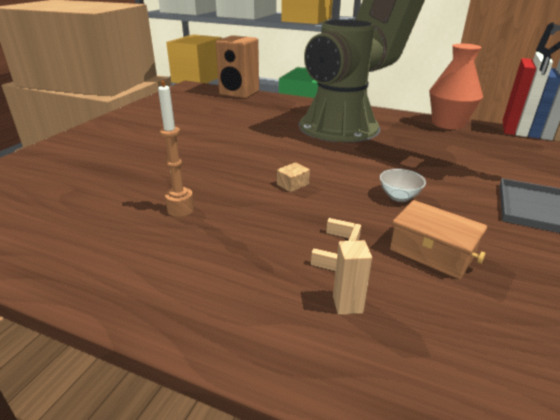

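View pics/top0.png

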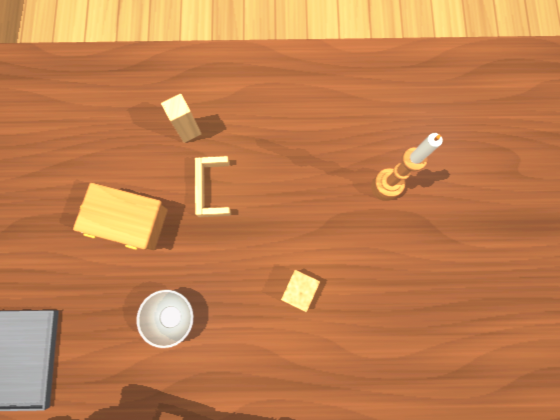

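The scene picture shows the candlestick foot near (180,203) and the keeper near (335,245), behind the bamboo block. In the top picture the keeper opens to the right, with its back at column 200, rows 157–215. The foot is near (391,183), and the stretch between them is clear.

```bash
cat > h.py <<'E'
import numpy as np,cv2
from bench import env,cams,finder
def P(c):
    p=cams.camera_params(c);f=210/np.tan(np.radians(p['vertical_fov']/2))
    return f,p['cx'],p['cy'],np.array(p['eye']),np.array(p['attitude'])
def ray(c,uv,z):
    f,cx,cy,e,R=P(c);d=R@np.array([(uv[0]-cx)/f,-(uv[1]-cy)/f,-1]);return e+d*(z-e[2])/d[2]
def proj(c,X):
    f,cx,cy,e,R=P(c);q=(np.atleast_2d(X)-e)@R;return np.c_[cx+f*q[:,0]/-q[:,2],cy-f*q[:,1]/-q[:,2]]
E
python3 - <<'E'
from h import *
for n,u,v,z in [('cand',382,189.2,0),('candscene',0,0,0),('bowl',171,316.3,0),('mb',127.9,220.5,0),('cork',298.7,288.7,0)]:
    if u: print(n,ray('top',(u,v),z).round(1))
for n,uv in dict(cand=(181.3,210.2),keeper=(331.3,247),bowl=(397.5,194),mb=(432.6,252.4),bamboo=(346.5,303.1),cork=(294,185.7)).items(): print('scene',n,ray('scene',uv,0).round(1))
im=cv2.imread('pics/top0.png')
a=cv2.resize(im[140:230,180:250],None,fx=8,fy=8,interpolation=cv2.INTER_CUBIC)[:600]
cv2.imwrite('pics/k.png',a)
a=cv2.resize(im[120:210,365:450],None,fx=6.5,fy=6.5,interpolation=cv2.INTER_CUBIC)
cv2.imwrite('pics/c.png',a)
E
```

```text
cand [ 608.5 -165.8    0. ]
bowl [368.5 245.4   0. ]
mb [551.7 337.1   0. ]
cork [416.2   4.9   0. ]
scene cand [ 620.  -165.4    0. ]
scene keeper [614.9 161.5   0. ]
scene bowl [366.4 243.3   0. ]
scene mb [556.1 337.3   0. ]
scene bamboo [742.1 224.7   0. ]
scene cork [425.7  13.5   0. ]
```

View pics/k.png

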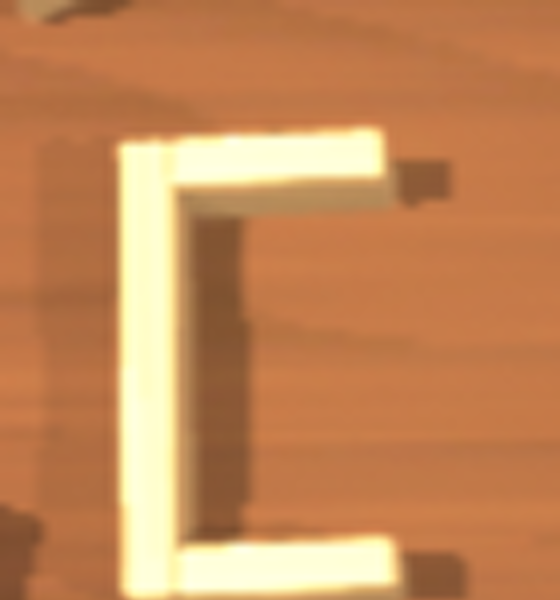

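View pics/c.png

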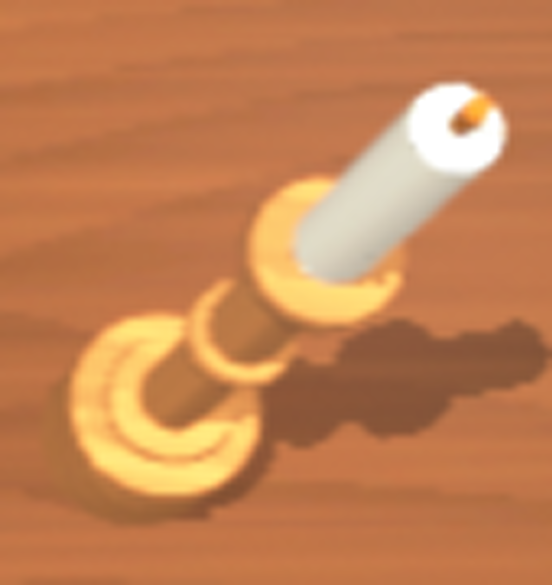

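The keeper crop shows the top edges of the fence, with inner back corners near (201.5,162.9) and (201.9,208.1). In the candlestick crop the top disc of the foot is centred near (390.3,182.2).

Run:
```python
from h import *
from scipy.optimize import least_squares
o=np.array
im=cv2.imread('pics/top0.png')
cv2.imwrite('pics/k2.png',cv2.resize(im[200:225,185:240],None,fx=10,fy=10,interpolation=cv2.INTER_CUBIC))
k=lambda u,v:((u+.5)/8-.5+180,(v+.5)/8-.5+140)
pix=o([k(119,141),k(383,128),k(386,178),k(173,185),k(176,545),k(395,537)])
mod=o([[57,40],[57,-24],[45,-24],[45,28],[-45,28],[-45,-24]])
def T(p,m,z):
    c,s=np.cos(p[2]),np.sin(p[2]);return np.c_[p[0]+c*m[:,0]-s*m[:,1],p[1]+s*m[:,0]+c*m[:,1],np.full(len(m),z)]
r=least_squares(lambda p:(proj('top',T(p,mod,30.))-pix).ravel(),[600,180,0])
print(r.x,r.fun.reshape(-1,2).round(2).tolist())
# foot circle
for w in [(390.3,182.2)]: print('foot',ray('top',w,40).round(1))
# foot edge check
c=ray('top',(390.3,182.2),40)
a=np.linspace(0,2*np.pi,60)
ov=cv2.resize(im,None,fx=4,fy=4,interpolation=cv2.INTER_CUBIC)
def dr(c_,pts,col,img):
    q=((proj(c_,pts)+.5)*4).astype(int);cv2.polylines(img,[q.reshape(-1,1,2)],True,col,1)
full=o([[57,40],[57,-24],[45,-24],[45,28],[-45,28],[-45,-24],[-57,-24],[-57,40]])
dr('top',T(r.x,full,30.),(0,0,255),ov)
for z,R in((40,28),(0,28),(180,19),(270,10)):dr('top',np.c_[c[0]+R*np.cos(a),c[1]+R*np.sin(a),0*a+z],(255,0,0),ov)
cv2.imwrite('pics/ov.png',np.hstack([ov[480:1000,720:1040],ov[480:1000,1440:1840]]))
im=cv2.imread('pics/scene0.png');ov=cv2.resize(im,None,fx=4,fy=4,interpolation=cv2.INTER_CUBIC)
dr('scene',T(r.x,full,30.),(0,0,255),ov)
for z,R in((40,28),(0,28),(180,19),(270,10)):dr('scene',np.c_[c[0]+R*np.cos(a),c[1]+R*np.sin(a),0*a+z],(255,0,0),ov)
cv2.imwrite('pics/ovs.png',np.hstack([ov[320:900,560:880],ov[700:1280,1200:1600]]))
```

```text
[6.14635138e+02 1.61138958e+02 3.58868475e-02] [[0.29, -0.08], [0.12, 0.01], [-0.1, -0.36], [-0.23, 0.02], [-0.04, 0.34], [-0.04, 0.04]]
foot [ 612.  -171.3   40. ]
```

View pics/ov.png

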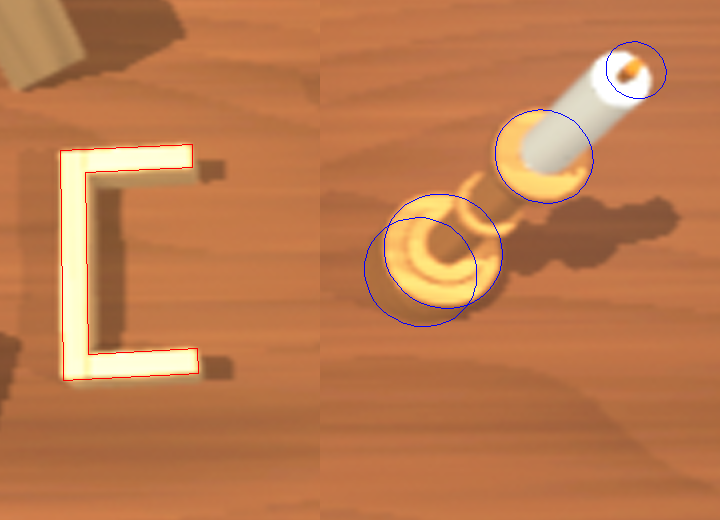

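View pics/ovs.png

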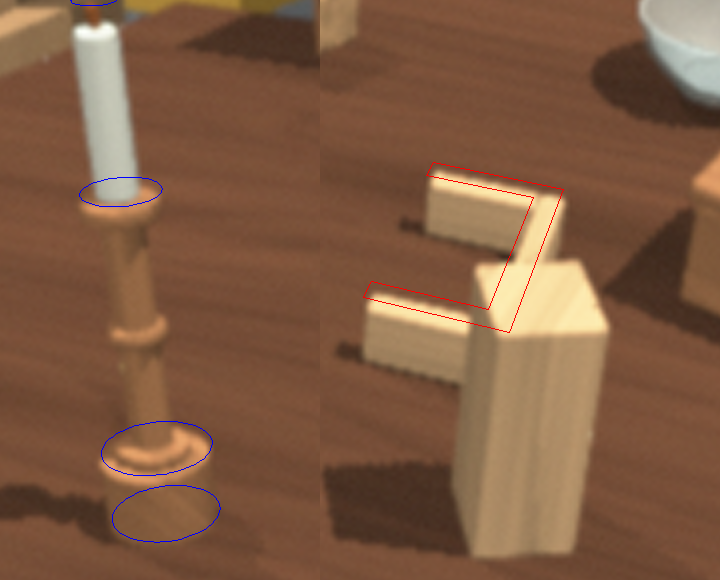

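```bash
cat > plan.py <<'E'
import sys
from h import *
from scipy.spatial.transform import Rotation as Ro
def tgtR(yaw,tilt): # tool y along world x (yawed), z down, then tilted so fingertips point to +y
    B=np.array([[0,1,0],[1,0,0],[0,0,-1.]])
    return Ro.from_euler('z',yaw,degrees=True)*Ro.from_euler('x',tilt,degrees=True)*Ro.from_matrix(B)
def plan(wps,step=28.,turn=5.8):
    s=env.get_state();p=np.array(s['ee_pos']);R=Ro.from_matrix(s['tool_rot'])
    rows=[]
    for q,yaw,tilt in wps:
        q=np.array(q,float);T=tgtR(yaw,tilt);w=(R.inv()*T).as_rotvec(degrees=True)
        n=max(1,int(np.ceil(max(np.linalg.norm(q-p)/step,np.linalg.norm(w)/turn))))
        d=(q-p)/n
        for i in range(n):
            sh=np.round(R.inv().apply(d)/30,2);tu=np.round(w/n/6,2)
            rows.append((sh,tu)); R=R*Ro.from_rotvec(tu*6,degrees=True)
        p=q
    for i,(a,b) in enumerate(rows):
        if i%8==0:print()
        print([a.tolist(),b.tolist()])
def st():
    s=env.get_state();print(round(s['time_s'],2),np.round(s['ee_pos'],1),np.round(s['tool_rot'],3).tolist(),'gap',round(s['finger_gap'],2),'F',np.round(s['wrist_force'],1),'q',np.round(s['joint_pos'],2))
E
python3 - <<'E'
from plan import *
plan([((380,180,235),35,0),((450,-290,235),0,0)])
E
```

```text
[[-0.67, -0.58, -0.01], [0.0, 0.0, 0.42]]
[[-0.7, -0.55, -0.01], [0.0, 0.0, 0.42]]
[[-0.72, -0.52, -0.01], [0.0, 0.0, 0.42]]
[[-0.74, -0.49, -0.01], [0.0, 0.0, 0.42]]
[[-0.76, -0.46, -0.01], [0.0, 0.0, 0.42]]
[[-0.78, -0.42, -0.01], [0.0, 0.0, 0.42]]
[[-0.8, -0.39, -0.01], [0.0, 0.0, 0.42]]
[[-0.82, -0.35, -0.01], [0.0, 0.0, 0.42]]

[[-0.83, -0.32, -0.01], [0.0, 0.0, 0.42]]
[[-0.85, -0.28, -0.01], [0.0, 0.0, 0.42]]
[[-0.86, -0.24, -0.01], [0.0, 0.0, 0.42]]
[[-0.87, -0.2, -0.01], [0.0, 0.0, 0.42]]
[[-0.87, -0.17, -0.01], [0.0, 0.0, 0.42]]
[[-0.88, -0.13, -0.01], [0.0, 0.0, 0.42]]
[[-0.89, -0.09, -0.01], [0.0, 0.0, 0.42]]
[[-0.89, -0.05, -0.01], [0.0, 0.0, 0.42]]

[[-0.83, -0.42, 0.0], [0.0, 0.0, 0.34]]
[[-0.85, -0.39, 0.0], [0.0, 0.0, 0.34]]
[[-0.86, -0.36, 0.0], [0.0, 0.0, 0.34]]
[[-0.87, -0.33, 0.0], [0.0, 0.0, 0.34]]
[[-0.88, -0.3, 0.0], [0.0, 0.0, 0.34]]
[[-0.89, -0.26, 0.0], [0.0, 0.0, 0.34]]
[[-0.9, -0.23, 0.0], [0.0, 0.0, 0.34]]
[[-0.91, -0.2, 0.0], [0.0, 0.0, 0.34]]

[[-0.92, -0.17, 0.0], [0.0, 0.0, 0.34]]
[[-0.92, -0.13, 0.0], [0.0, 0.0, 0.34]]
[[-0.93, -0.1, 0.0], [0.0, 0.0, 0.34]]
[[-0.93, -0.07, 0.0], [0.0, 0.0, 0.34]]
[[-0.93, -0.04, 0.0], [0.0, 0.0, 0.34]]
[[-0.93, -0.0, 0.0], [0.0, 0.0, 0.34]]
[[-0.93, 0.03, 0.0], [0.0, 0.0, 0.34]]
[[-0.93, 0.06, 0.0], [0.0, 0.0, 0.34]]

[[-0.93, 0.1, 0.0], [0.0, 0.0, 0.34]]
```

carry_out:
  increments:
    - [[-0.67, -0.58, 0], [0, 0, 0.42], 35]
    - [[-0.7, -0.55, 0], [0, 0, 0.42], 35]
    - [[-0.72, -0.52, 0], [0, 0, 0.42], 35]
    - [[-0.74, -0.49, 0], [0, 0, 0.42], 35]
    - [[-0.76, -0.46, 0], [0, 0, 0.42], 35]
    - [[-0.78, -0.42, 0], [0, 0, 0.42], 35]
    - [[-0.8, -0.39, 0], [0, 0, 0.42], 35]
    - [[-0.82, -0.35, 0], [0, 0, 0.42], 35]

```text
time_s: 1.97
ee_pos: [259.4, 355.5, 231.4]
tool_rot: [[-0.821, 0.571, 0.0], [0.571, 0.821, 0.0], [-0.0, 0.0, -1.0]]
wrist_force: [0.2, -0.1, -0.4]
finger_gap: 0.353
```

carry_out:
  increments:
    - [[-0.83, -0.32, 0], [0, 0, 0.42], 35]
    - [[-0.85, -0.28, 0], [0, 0, 0.42], 35]
    - [[-0.86, -0.24, 0], [0, 0, 0.42], 35]
    - [[-0.87, -0.2, 0], [0, 0, 0.42], 35]
    - [[-0.87, -0.17, 0], [0, 0, 0.42], 35]
    - [[-0.88, -0.13, 0], [0, 0, 0.42], 35]
    - [[-0.89, -0.09, 0], [0, 0, 0.42], 35]
    - [[-0.89, -0.05, 0], [0, 0, 0.42], 35]

```text
time_s: 2.63
ee_pos: [380.5, 179.0, 231.5]
tool_rot: [[-0.574, 0.819, 0.0], [0.819, 0.574, 0.0], [-0.0, 0.0, -1.0]]
wrist_force: [0.1, 1.0, 0.2]
finger_gap: 0.35
```

carry_out:
  increments:
    - [[-0.83, -0.42, 0], [0, 0, 0.34], 35]
    - [[-0.85, -0.39, 0], [0, 0, 0.34], 35]
    - [[-0.86, -0.36, 0], [0, 0, 0.34], 35]
    - [[-0.87, -0.33, 0], [0, 0, 0.34], 35]
    - [[-0.88, -0.3, 0], [0, 0, 0.34], 35]
    - [[-0.89, -0.26, 0], [0, 0, 0.34], 35]
    - [[-0.9, -0.23, 0], [0, 0, 0.34], 35]
    - [[-0.91, -0.2, 0], [0, 0, 0.34], 35]

```text
time_s: 3.3
ee_pos: [412.5, -42.2, 231.5]
tool_rot: [[-0.321, 0.947, 0.0], [0.947, 0.321, -0.0], [-0.0, 0.0, -1.0]]
wrist_force: [0.3, -0.1, 0.6]
finger_gap: 0.347
```

carry_out:
  increments:
    - [[-0.92, -0.17, 0], [0, 0, 0.34], 35]
    - [[-0.92, -0.13, 0], [0, 0, 0.34], 35]
    - [[-0.93, -0.1, 0], [0, 0, 0.34], 35]
    - [[-0.93, -0.07, 0], [0, 0, 0.34], 35]
    - [[-0.93, -0.04, 0], [0, 0, 0.34], 35]
    - [[-0.93, 0, 0], [0, 0, 0.34], 35]
    - [[-0.93, 0.03, 0], [0, 0, 0.34], 35]
    - [[-0.93, 0.06, 0], [0, 0, 0.34], 35]

```text
time_s: 3.97
ee_pos: [445.4, -263.5, 231.3]
tool_rot: [[-0.042, 0.999, 0.0], [0.999, 0.042, -0.0], [-0.0, 0.0, -1.0]]
wrist_force: [0.2, 0.6, -0.0]
finger_gap: 0.348
```

Run:
```python
from plan import *
plan([((612,-305,200),0,0),((612,-305,120),0,36)])
```

```text
[[-0.23, 0.78, 0.15], [0.0, 0.0, 0.06]]
[[-0.23, 0.79, 0.15], [0.0, 0.0, 0.06]]
[[-0.22, 0.79, 0.15], [0.0, 0.0, 0.06]]
[[-0.22, 0.79, 0.15], [0.0, 0.0, 0.06]]
[[-0.21, 0.79, 0.15], [0.0, 0.0, 0.06]]
[[-0.21, 0.79, 0.15], [0.0, 0.0, 0.06]]
[[-0.2, 0.79, 0.15], [0.0, 0.0, 0.06]]
[[0.0, -0.0, 0.38], [0.0, 0.86, -0.0]]

[[-0.03, -0.0, 0.38], [0.0, 0.86, -0.0]]
[[-0.07, -0.0, 0.37], [0.0, 0.86, -0.0]]
[[-0.1, -0.0, 0.37], [0.0, 0.86, -0.0]]
[[-0.13, -0.0, 0.36], [0.0, 0.86, -0.0]]
[[-0.17, -0.0, 0.34], [0.0, 0.86, -0.0]]
[[-0.2, -0.0, 0.33], [0.0, 0.86, -0.0]]
```

carry_out:
  increments:
    - [[-0.23, 0.78, 0.15], [0, 0, 0.06], 35]
    - [[-0.23, 0.79, 0.15], [0, 0, 0.06], 35]
    - [[-0.22, 0.79, 0.15], [0, 0, 0.06], 35]
    - [[-0.22, 0.79, 0.15], [0, 0, 0.06], 35]
    - [[-0.21, 0.79, 0.15], [0, 0, 0.06], 35]
    - [[-0.21, 0.79, 0.15], [0, 0, 0.06], 35]
    - [[-0.2, 0.79, 0.15], [0, 0, 0.06], 35]
    - [[0, 0, 0.38], [0, 0.86, 0], 35]

```text
time_s: 4.63
ee_pos: [615.5, -302.1, 188.9]
tool_rot: [[-0.003, 1.0, 0.002], [0.996, 0.003, 0.088], [0.088, 0.002, -0.996]]
wrist_force: [-0.3, 0.1, -0.2]
finger_gap: 0.354
```

carry_out:
  increments:
    - [[-0.03, 0, 0.38], [0, 0.86, 0], 35]
    - [[-0.07, 0, 0.37], [0, 0.86, 0], 35]
    - [[-0.1, 0, 0.37], [0, 0.86, 0], 35]
    - [[-0.13, 0, 0.36], [0, 0.86, 0], 35]
    - [[-0.17, 0, 0.34], [0, 0.86, 0], 35]
    - [[-0.2, 0, 0.33], [0, 0.86, 0], 35]
    - [[0, 0, 0], [0, 0, 0], 35]
    - [[0, 0, 0], [0, 0, 0], 35]

```text
time_s: 5.3
ee_pos: [611.6, -303.9, 118.2]
tool_rot: [[0.002, 1.0, -0.001], [0.808, -0.001, 0.589], [0.589, -0.002, -0.808]]
wrist_force: [-0.1, -0.6, 0.1]
finger_gap: 0.35
```

Run:
```python
from plan import *
st()
cv2.imwrite('pics/s1.png',np.hstack([cams.get_image('scene')[:,:400,::-1],cams.get_image('top')[:,160:,::-1]]))
plan([((612,-290,60),0,36),((612,-270,16),0,36)])
```

```text
5.3 [ 611.6 -303.9  118.2] [[0.002, 1.0, -0.001], [0.808, -0.001, 0.589], [0.589, -0.002, -0.808]] gap 0.35 F [-0.1 -0.6  0.1] q [-0.68  0.92  0.92  0.48  1.71 -0.71]

[[-0.28, -0.01, 0.64], [0.0, 0.01, 0.0]]
[[-0.28, -0.01, 0.64], [0.0, 0.01, 0.0]]
[[-0.28, -0.01, 0.63], [0.0, 0.01, 0.0]]
[[-0.16, -0.0, 0.79], [0.0, -0.01, 0.01]]
[[-0.16, -0.0, 0.79], [0.0, -0.01, 0.01]]
```

View pics/s1.png

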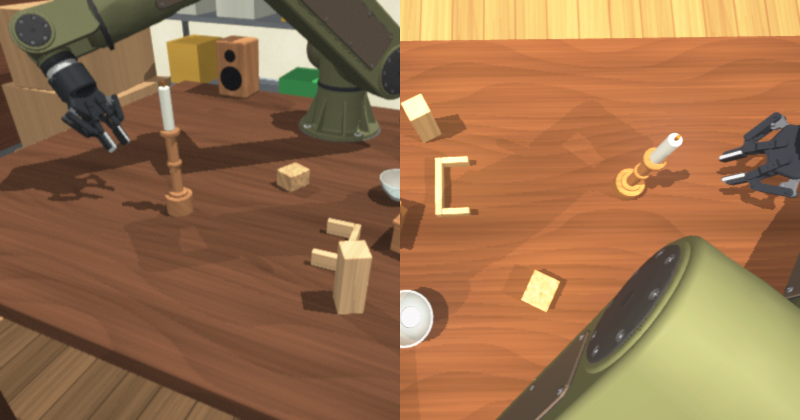

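The arm took the tilt without trouble. In the top view the fingertips show at about (480,157) and (482,181), straddling the row of the foot. Now I descend behind the foot.

carry_out:
  increments:
    - [[-0.28, 0, 0.64], [0, 0, 0], 35]
    - [[-0.28, 0, 0.64], [0, 0, 0], 35]
    - [[-0.28, 0, 0.63], [0, 0, 0], 35]
    - [[-0.16, 0, 0.79], [0, 0, 0], 35]
    - [[-0.16, 0, 0.79], [0, 0, 0], 35]
    - [[0, 0, 0], [0, 0, 0], 35]
    - [[0, 0, 0], [0, 0, 0], 35]
    - [[0, 0, 0], [0, 0, 0], 35]

```text
time_s: 6.07
ee_pos: [613.1, -270.5, 17.3]
tool_rot: [[-0.002, 1.0, 0.002], [0.809, 0.0, 0.587], [0.587, 0.003, -0.809]]
wrist_force: [0.0, -0.4, 0.7]
finger_gap: 0.356
```

Run:
```python
from plan import *
st()
a=cams.get_image('top')[:,:,::-1]
print(proj('top',[[612,-270,16],[612,-171,0],[614.6,161,0]]).round(1))
b=cams.get_image('scene')[:,:,::-1]
cv2.imwrite('pics/s2.png',np.hstack([cv2.resize(a[110:260,360:560],(400,300)),cv2.resize(b[100:250,60:260],(400,300))]))
```

```text
6.07 [ 613.1 -270.5   17.3] [[-0.002, 1.0, 0.002], [0.809, 0.0, 0.587], [0.587, 0.003, -0.809]] gap 0.36 F [ 0.  -0.4  0.7] q [-0.64  1.    1.04  0.49  1.52 -0.77]
[[437.3 184.8]
 [384.5 187.5]
 [218.1 188.3]]
```

View pics/s2.png

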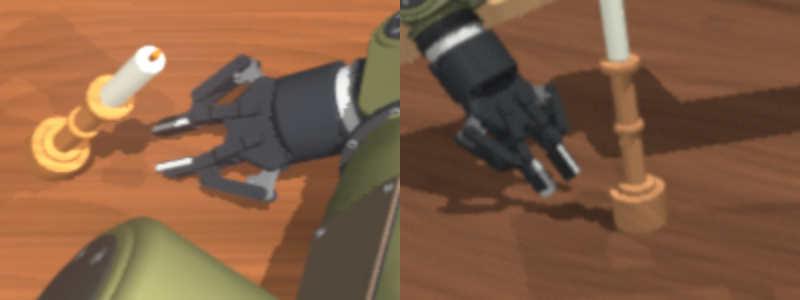

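The fingertips (437.7,184.3) agree with the projected TCP (437.3,184.8), and the gripper lines up with the foot. I'll approach it now.

carry_out:
  increments:
    - [[0.161, 0, 0.132], [0, 0, 0], 35]
    - [[0.161, 0, 0.132], [0, 0, 0], 35]
    - [[0.161, 0, 0.132], [0, 0, 0], 35]
    - [[0.161, 0, 0.132], [0, 0, 0], 35]
    - [[0.161, 0, 0.132], [0, 0, 0], 35]
    - [[0.161, 0, 0.132], [0, 0, 0], 35]
    - [[0.161, 0, 0.132], [0, 0, 0], 35]
    - [[0.161, 0, 0.132], [0, 0, 0], 35]

```text
time_s: 6.83
ee_pos: [612.1, -219.2, 11.8]
tool_rot: [[0.0, 1.0, 0.0], [0.808, -0.0, 0.59], [0.59, -0.0, -0.808]]
wrist_force: [0.2, -0.0, -0.7]
finger_gap: 0.353
```

carry_out:
  increments:
    - [[0.054, 0, 0.039], [0, 0, 0], 35]
    - [[0.054, 0, 0.039], [0, 0, 0], 35]
    - [[0.054, 0, 0.039], [0, 0, 0], 35]
    - [[0.054, 0, 0.039], [0, 0, 0], 35]
    - [[0.054, 0, 0.039], [0, 0, 0], 35]
    - [[0.054, 0, 0.039], [0, 0, 0], 35]
    - [[0.054, 0, 0.039], [0, 0, 0], 35]
    - [[0.054, 0, 0.039], [0, 0, 0], 35]

```text
time_s: 7.5
ee_pos: [612.1, -203.8, 11.8]
tool_rot: [[0.0, 1.0, 0.0], [0.808, -0.0, 0.589], [0.589, -0.0, -0.808]]
wrist_force: [-0.0, -0.8, 0.0]
finger_gap: 0.353
```

carry_out:
  increments:
    - [[0.054, 0, 0.039], [0, 0, 0], 35]
    - [[0.054, 0, 0.039], [0, 0, 0], 35]
    - [[0.054, 0, 0.039], [0, 0, 0], 35]
    - [[0.054, 0, 0.039], [0, 0, 0], 35]
    - [[0.054, 0, 0.039], [0, 0, 0], 35]
    - [[0.054, 0, 0.039], [0, 0, 0], 35]
    - [[0.054, 0, 0.039], [0, 0, 0], 35]
    - [[0.054, 0, 0.039], [0, 0, 0], 35]

```text
time_s: 8.17
ee_pos: [612.1, -187.8, 12.0]
tool_rot: [[0.0, 1.0, 0.0], [0.808, -0.0, 0.589], [0.589, -0.0, -0.808]]
wrist_force: [-0.5, -1.7, -0.6]
finger_gap: 0.349
```

```bash
cat > look.py <<'E'
from plan import *
n=__import__('sys').argv[1]
st()
a=cams.get_image('top')[:,:,::-1].copy()
b=cams.get_image('scene')[:,:,::-1]
p=proj('top',[np.array(env.get_state()['ee_pos'])])[0];print('tcp px',p.round(1))
u=int(np.clip(p[0]-120,0,360));print('crop col',u)
cv2.imwrite(f'pics/{n}.png',np.hstack([cv2.resize(a[110:260,u:u+200],(400,300)),cv2.resize(b[60:285,100:400],(400,300))]))
E
python3 look.py s3
```

```text
8.17 [ 612.1 -187.8   12. ] [[0.0, 1.0, 0.0], [0.808, -0.0, 0.589], [0.589, -0.0, -0.808]] gap 0.35 F [-0.5 -1.7 -0.6] q [-0.55  0.92  1.21  0.53  1.41 -0.74]
tcp px [394.6 185.8]
crop col 274
```

View pics/s3.png

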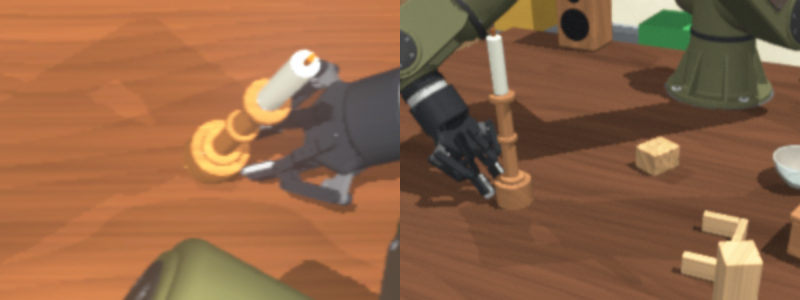

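The cradle has seated on the foot, which is now near (384,184) in the top image, upright and starting to slide at about 1.7 N. I'll keep pushing.

carry_out:
  increments:
    - [[0.1, 0, 0.073], [0, 0, 0], 35]
    - [[0.135, 0, 0.098], [0, 0, 0], 35]
    - [[0.135, 0, 0.098], [0, 0, 0], 35]
    - [[0.135, 0, 0.098], [0, 0, 0], 35]
    - [[0.135, 0, 0.098], [0, 0, 0], 35]
    - [[0.135, 0, 0.098], [0, 0, 0], 35]
    - [[0.135, 0, 0.098], [0, 0, 0], 35]
    - [[0.135, 0, 0.098], [0, 0, 0], 35]

```text
time_s: 8.93
ee_pos: [612.1, -148.6, 12.0]
tool_rot: [[0.0, 1.0, 0.0], [0.808, -0.0, 0.59], [0.59, -0.0, -0.808]]
wrist_force: [-0.6, -2.2, -0.6]
finger_gap: 0.35
```

carry_out:
  increments:
    - [[0.135, 0, 0.098], [0, 0, 0], 35]
    - [[0.135, 0, 0.098], [0, 0, 0], 35]
    - [[0.135, 0, 0.098], [0, 0, 0], 35]
    - [[0.135, 0, 0.098], [0, 0, 0], 35]
    - [[0.135, 0, 0.098], [0, 0, 0], 35]
    - [[0.135, 0, 0.098], [0, 0, 0], 35]
    - [[0.135, 0, 0.098], [0, 0, 0], 35]
    - [[0.135, 0, 0.098], [0, 0, 0], 35]

```text
time_s: 9.6
ee_pos: [612.1, -108.7, 12.1]
tool_rot: [[0.0, 1.0, 0.0], [0.808, -0.0, 0.589], [0.589, -0.0, -0.808]]
wrist_force: [0.3, -2.0, -1.7]
finger_gap: 0.352
```

```bash
python3 look.py s4
```

```text
9.6 [ 612.1 -108.7   12.1] [[0.0, 1.0, 0.0], [0.808, -0.0, 0.589], [0.589, -0.0, -0.808]] gap 0.35 F [ 0.3 -2.  -1.7] q [-0.45  0.85  1.33  0.58  1.31 -0.7 ]
tcp px [354.2 186.3]
crop col 234
```

View pics/s4.png

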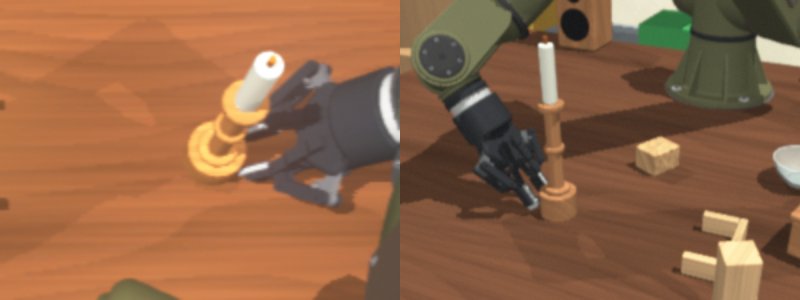

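The candlestick is upright and sliding steadily, with the foot near (342,184) and still cradled.

carry_out:
  increments:
    - [[0.135, 0, 0.098], [0, 0, 0], 35]
    - [[0.135, 0, 0.098], [0, 0, 0], 35]
    - [[0.135, 0, 0.098], [0, 0, 0], 35]
    - [[0.135, 0, 0.098], [0, 0, 0], 35]
    - [[0.135, 0, 0.098], [0, 0, 0], 35]
    - [[0.135, 0, 0.098], [0, 0, 0], 35]
    - [[0.135, 0, 0.098], [0, 0, 0], 35]
    - [[0.135, 0, 0.098], [0, 0, 0], 35]

```text
time_s: 10.37
ee_pos: [612.2, -68.6, 12.2]
tool_rot: [[0.0, 1.0, 0.0], [0.808, -0.0, 0.589], [0.589, -0.0, -0.808]]
wrist_force: [-0.5, -1.5, -0.4]
finger_gap: 0.349
```

carry_out:
  increments:
    - [[0.135, 0, 0.098], [0, 0, 0], 35]
    - [[0.135, 0, 0.098], [0, 0, 0], 35]
    - [[0.135, 0, 0.098], [0, 0, 0], 35]
    - [[0.135, 0, 0.098], [0, 0, 0], 35]
    - [[0.135, 0, 0.098], [0, 0, 0], 35]
    - [[0.135, 0, 0.098], [0, 0, 0], 35]
    - [[0.135, 0, 0.098], [0, 0, 0], 35]
    - [[0.135, 0, 0.098], [0, 0, 0], 35]

```text
time_s: 11.03
ee_pos: [612.1, -28.6, 12.3]
tool_rot: [[0.0, 1.0, 0.0], [0.808, -0.0, 0.59], [0.59, -0.0, -0.808]]
wrist_force: [0.8, -1.8, -1.5]
finger_gap: 0.35
```

carry_out:
  increments:
    - [[0.135, 0, 0.098], [0, 0, 0], 35]
    - [[0.135, 0, 0.098], [0, 0, 0], 35]
    - [[0.135, 0, 0.098], [0, 0, 0], 35]
    - [[0.135, 0, 0.098], [0, 0, 0], 35]
    - [[0.135, 0, 0.098], [0, 0, 0], 35]
    - [[0.135, 0, 0.098], [0, 0, 0], 35]
    - [[0.135, 0, 0.098], [0, 0, 0], 35]
    - [[0.135, 0, 0.098], [0, 0, 0], 35]

```text
time_s: 11.7
ee_pos: [612.2, 11.4, 12.4]
tool_rot: [[0.0, 1.0, 0.0], [0.808, -0.0, 0.589], [0.589, -0.0, -0.808]]
wrist_force: [-0.8, -1.0, -0.7]
finger_gap: 0.352
```

```bash
python3 look.py s5
```

```text
11.7 [612.2  11.4  12.4] [[0.0, 1.0, 0.0], [0.808, -0.0, 0.589], [0.589, -0.0, -0.808]] gap 0.35 F [-0.8 -1.  -0.7] q [-0.27  0.79  1.46  0.66  1.18 -0.62]
tcp px [293.1 187. ]
crop col 173
```

View pics/s5.png

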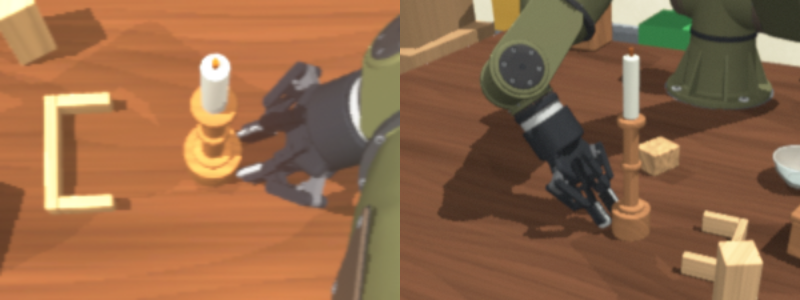

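Run:
```python
from h import *
print(ray('top',(279.3,184.8),40),ray('top',(342.3,184.3),40)); print(proj('top',[[614.6,161.1,40]]))
```

```text
[609.66425691  39.26672819  40.        ] [609.10063596 -80.13729145  40.        ]
[[215.06135537 183.08407099]]
```

The foot is about 28 mm ahead of the TCP, so home falls at TCP y ≈ 133. I'll go on with a slight +x drift.

carry_out:
  increments:
    - [[0.135, 0.007, 0.098], [0, 0, 0], 35]
    - [[0.135, 0.007, 0.098], [0, 0, 0], 35]
    - [[0.135, 0.007, 0.098], [0, 0, 0], 35]
    - [[0.135, 0.007, 0.098], [0, 0, 0], 35]
    - [[0.135, 0.007, 0.098], [0, 0, 0], 35]
    - [[0.135, 0.007, 0.098], [0, 0, 0], 35]
    - [[0.135, 0.007, 0.098], [0, 0, 0], 35]
    - [[0.135, 0.007, 0.098], [0, 0, 0], 35]

```text
time_s: 12.47
ee_pos: [613.9, 51.5, 12.5]
tool_rot: [[0.0, 1.0, 0.0], [0.808, -0.0, 0.589], [0.589, -0.0, -0.808]]
wrist_force: [-0.3, -1.4, 0.5]
finger_gap: 0.347
```

carry_out:
  increments:
    - [[0.135, 0.007, 0.098], [0, 0, 0], 35]
    - [[0.135, 0.007, 0.098], [0, 0, 0], 35]
    - [[0.135, 0.007, 0.098], [0, 0, 0], 35]
    - [[0.135, 0.007, 0.098], [0, 0, 0], 35]
    - [[0.135, 0.007, 0.098], [0, 0, 0], 35]
    - [[0.135, 0.007, 0.098], [0, 0, 0], 35]
    - [[0.135, 0, 0.098], [0, 0, 0], 35]
    - [[0.135, 0, 0.098], [0, 0, 0], 35]

```text
time_s: 13.13
ee_pos: [615.2, 91.5, 12.6]
tool_rot: [[0.0, 1.0, 0.0], [0.808, -0.0, 0.589], [0.589, -0.0, -0.808]]
wrist_force: [-0.6, -1.4, -0.1]
finger_gap: 0.35
```

carry_out:
  increments:
    - [[0.081, 0, 0.059], [0, 0, 0], 35]
    - [[0.081, 0, 0.059], [0, 0, 0], 35]
    - [[0.081, 0, 0.059], [0, 0, 0], 35]
    - [[0.081, 0, 0.059], [0, 0, 0], 35]
    - [[0.081, 0, 0.059], [0, 0, 0], 35]
    - [[0.081, 0, 0.059], [0, 0, 0], 35]
    - [[0.081, 0, 0.059], [0, 0, 0], 35]
    - [[0.054, 0, 0.039], [0, 0, 0], 35]

```text
time_s: 13.8
ee_pos: [615.1, 114.4, 12.7]
tool_rot: [[0.0, 1.0, 0.0], [0.808, -0.0, 0.59], [0.59, -0.0, -0.808]]
wrist_force: [0.0, -0.9, 0.2]
finger_gap: 0.347
```

```bash
python3 look.py s6
```

```text
13.8 [615.1 114.4  12.7] [[0.0, 1.0, 0.0], [0.808, -0.0, 0.59], [0.59, -0.0, -0.808]] gap 0.35 F [ 0.  -0.9  0.2] q [-0.11  0.77  1.49  0.72  1.09 -0.52]
tcp px [240.9 186.2]
crop col 120
```

View pics/s6.png

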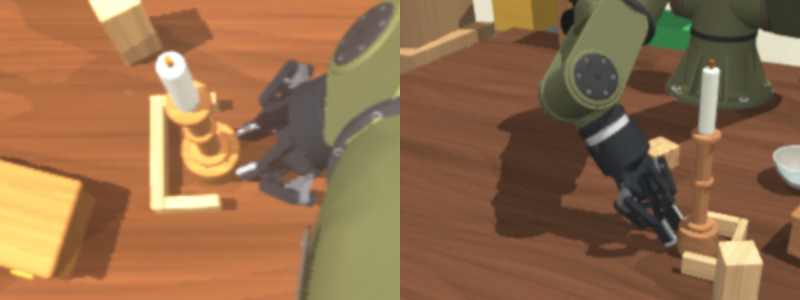

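The foot is in the mouth of the keeper and centred between the side fences (panel row 149, against a mid-bay row of about 150), roughly 14–18 mm short of the back. I'll creep in.

carry_out:
  increments:
    - [[0.04, 0, 0.029], [0, 0, 0], 35]
    - [[0.04, 0, 0.029], [0, 0, 0], 35]
    - [[0.04, 0, 0.029], [0, 0, 0], 35]
    - [[0.04, 0, 0.029], [0, 0, 0], 35]
    - [[0.04, 0, 0.029], [0, 0, 0], 35]
    - [[0.04, 0, 0.029], [0, 0, 0], 35]
    - [[0.04, 0, 0.029], [0, 0, 0], 35]
    - [[0, 0, 0], [0, 0, 0], 35]

```text
time_s: 14.57
ee_pos: [615.2, 124.7, 12.7]
tool_rot: [[0.0, 1.0, 0.0], [0.808, -0.0, 0.59], [0.59, 0.0, -0.808]]
wrist_force: [-0.7, -0.8, -0.2]
finger_gap: 0.351
```

carry_out:
  increments:
    - [[0.014, 0, 0.01], [0, 0, 0], 35]
    - [[0.014, 0, 0.01], [0, 0, 0], 35]
    - [[0.014, 0, 0.01], [0, 0, 0], 35]
    - [[0.014, 0, 0.01], [0, 0, 0], 35]
    - [[0.014, 0, 0.01], [0, 0, 0], 35]
    - [[0.014, 0, 0.01], [0, 0, 0], 35]
    - [[0.014, 0, 0.01], [0, 0, 0], 35]
    - [[0, 0, 0], [0, 0, 0], 35]

```text
time_s: 15.23
ee_pos: [615.2, 128.1, 12.7]
tool_rot: [[0.0, 1.0, 0.0], [0.808, -0.0, 0.59], [0.59, -0.0, -0.808]]
wrist_force: [0.4, -1.7, -0.2]
finger_gap: 0.343
```

```bash
python3 look.py s7
```

```text
15.23 [615.2 128.1  12.7] [[0.0, 1.0, 0.0], [0.808, -0.0, 0.59], [0.59, -0.0, -0.808]] gap 0.34 F [ 0.4 -1.7 -0.2] q [-0.09  0.77  1.49  0.73  1.08 -0.51]
tcp px [233.9 186.2]
crop col 113
```

View pics/s7.png

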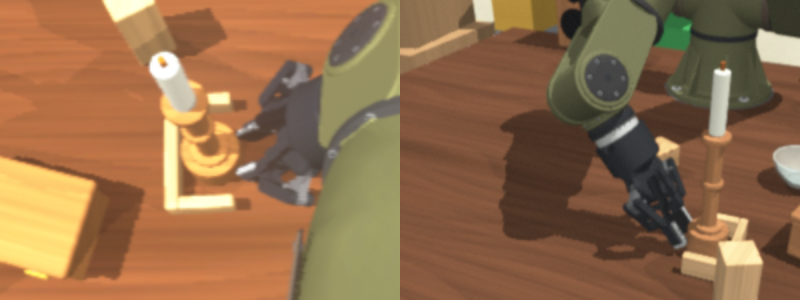

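The foot's edge is about 5 mm from the fence. I'll creep on until the force rises.

carry_out:
  increments:
    - [[0.014, 0, 0.01], [0, 0, 0], 35]
    - [[0.014, 0, 0.01], [0, 0, 0], 35]
    - [[0.014, 0, 0.01], [0, 0, 0], 35]
    - [[0.014, 0, 0.01], [0, 0, 0], 35]
    - [[0.014, 0, 0.01], [0, 0, 0], 35]
    - [[0.014, 0, 0.01], [0, 0, 0], 35]
    - [[0, 0, 0], [0, 0, 0], 35]
    - [[0, 0, 0], [0, 0, 0], 35]

```text
time_s: 16.0
ee_pos: [615.2, 131.2, 12.8]
tool_rot: [[0.0, 1.0, 0.0], [0.808, -0.0, 0.59], [0.59, -0.0, -0.808]]
wrist_force: [0.9, -1.0, 0.3]
finger_gap: 0.348
```

carry_out:
  increments:
    - [[0.014, 0, 0.01], [0, 0, 0], 35]
    - [[0.014, 0, 0.01], [0, 0, 0], 35]
    - [[0.014, 0, 0.01], [0, 0, 0], 35]
    - [[0.014, 0, 0.01], [0, 0, 0], 35]
    - [[0, 0, 0], [0, 0, 0], 35]
    - [[0, 0, 0], [0, 0, 0], 35]
    - [[0, 0, 0], [0, 0, 0], 35]
    - [[0, 0, 0], [0, 0, 0], 35]

```text
time_s: 16.67
ee_pos: [615.2, 133.2, 12.8]
tool_rot: [[0.0, 1.0, 0.0], [0.808, -0.0, 0.59], [0.59, -0.0, -0.808]]
wrist_force: [-1.3, -0.6, -0.1]
finger_gap: 0.347
```

```bash
python3 look.py s8
```

```text
16.67 [615.2 133.2  12.8] [[0.0, 1.0, 0.0], [0.808, -0.0, 0.59], [0.59, -0.0, -0.808]] gap 0.35 F [-1.3 -0.6 -0.1] q [-0.08  0.77  1.49  0.73  1.07 -0.5 ]
tcp px [231.3 186.2]
crop col 111
```

View pics/s8.png

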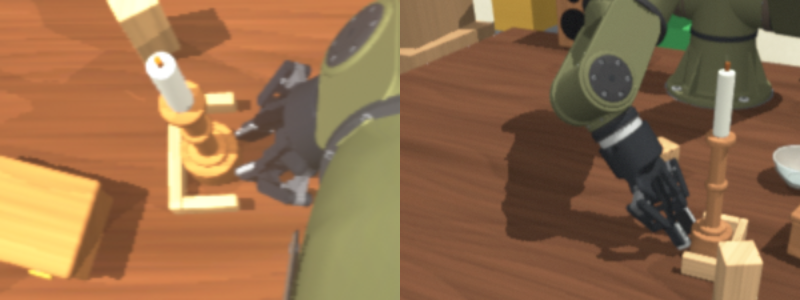

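carry_out:
  increments:
    - [[0.011, 0, 0.008], [0, 0, 0], 35]
    - [[0.011, 0, 0.008], [0, 0, 0], 35]
    - [[0.011, 0, 0.008], [0, 0, 0], 35]
    - [[0.011, 0, 0.008], [0, 0, 0], 35]
    - [[0, 0, 0], [0, 0, 0], 35]
    - [[0, 0, 0], [0, 0, 0], 35]
    - [[0, 0, 0], [0, 0, 0], 35]
    - [[0, 0, 0], [0, 0, 0], 35]

```text
time_s: 17.43
ee_pos: [615.3, 134.1, 12.7]
tool_rot: [[0.001, 1.0, 0.001], [0.808, -0.001, 0.589], [0.589, 0.0, -0.808]]
wrist_force: [-0.2, -7.3, -0.4]
finger_gap: 0.347
```

carry_out:
  increments:
    - [[0.008, 0, 0.006], [0, 0, 0], 35]
    - [[0.008, 0, 0.006], [0, 0, 0], 35]
    - [[0.008, 0, 0.006], [0, 0, 0], 35]
    - [[0.008, 0, 0.006], [0, 0, 0], 35]
    - [[0, 0, 0], [0, 0, 0], 35]
    - [[0, 0, 0], [0, 0, 0], 35]
    - [[0, 0, 0], [0, 0, 0], 35]
    - [[0, 0, 0], [0, 0, 0], 35]

```text
time_s: 18.1
ee_pos: [615.6, 134.6, 12.7]
tool_rot: [[0.001, 1.0, 0.002], [0.809, -0.001, 0.588], [0.588, 0.001, -0.809]]
wrist_force: [-0.6, -13.4, 0.5]
finger_gap: 0.353
```

```bash
python3 look.py s9
python3 - <<'E'
from h import *
a=cams.get_image('top')[:,:,::-1]
cv2.imwrite('pics/s9b.png',cv2.resize(a[150:225,180:260],None,fx=8,fy=8,interpolation=cv2.INTER_CUBIC))
E
```

```text
18.1 [615.6 134.6  12.7] [[0.001, 1.0, 0.002], [0.809, -0.001, 0.588], [0.588, 0.001, -0.809]] gap 0.35 F [ -0.6 -13.4   0.5] q [-0.07  0.77  1.49  0.73  1.07 -0.5 ]
tcp px [230.6 186.1]
crop col 110
```

View pics/s9b.png

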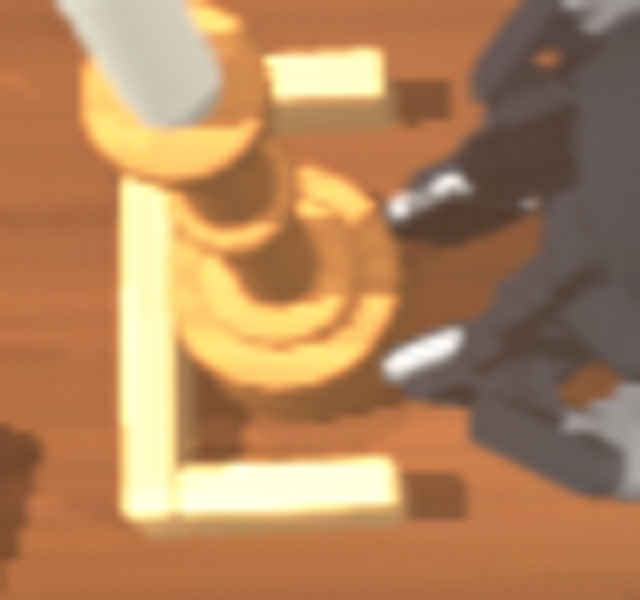

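The force rose to 13 N, and the foot's left edge (about column 202) meets the inner face of the back fence, so it is home. I'll draw straight back.

carry_out:
  increments:
    - [[-0.03, 0, -0.022], [0, 0, 0], 35]
    - [[-0.06, 0, -0.044], [0, 0, 0], 35]
    - [[-0.135, 0, -0.098], [0, 0, 0], 35]
    - [[-0.27, 0, -0.196], [0, 0, 0], 35]
    - [[-0.4, 0, -0.29], [0, 0, 0], 35]
    - [[-0.4, 0, -0.29], [0, 0, 0], 35]
    - [[-0.4, 0, -0.29], [0, 0, 0], 35]
    - [[-0.4, 0, -0.29], [0, 0, 0], 35]

```text
time_s: 18.92
ee_pos: [615.2, 56.3, 12.6]
tool_rot: [[0.001, 1.0, 0.001], [0.808, -0.001, 0.589], [0.589, 0.0, -0.808]]
wrist_force: [0.5, 0.5, 1.1]
finger_gap: 0.348
```

carry_out:
  increments:
    - [[-0.4, 0, -0.29], [0, 0, 0], 35]
    - [[-0.4, 0, -0.29], [0, 0, 0], 35]
    - [[-0.4, 0, -0.4], [0, 0, 0], 35]
    - [[-0.3, 0, -0.5], [0, 0, 0], 35]
    - [[-0.2, 0, -0.5], [0, 0, 0], 35]
    - [[-0.1, 0, -0.3], [0, 0, 0], 35]
    - [[0, 0, 0], [0, 0, 0], 35]
    - [[0, 0, 0], [0, 0, 0], 35]

```text
time_s: 19.58
ee_pos: [615.2, -25.8, 36.2]
tool_rot: [[0.0, 1.0, 0.001], [0.808, -0.001, 0.589], [0.589, 0.001, -0.808]]
wrist_force: [-0.0, 0.6, -0.8]
finger_gap: 0.351
```

Run:
```python
from plan import *
st()
a=cams.get_image('top')[:,:,::-1];b=cams.get_image('scene')[:,:,::-1]
for l in('candlestick','bowl','musicbox','bamboo','cork'):
  for c in('top','scene'):
    print(l,c,[(np.round(d['point'],1).tolist(),ray(c,d['point'],0).round(0)[:2].tolist(),round(d['confidence'],2)) for d in finder.tip_of(c,l)][:1],[np.round(d['point'],1).tolist() for d in finder.look_for(c,l)][:1])
cv2.imwrite('pics/f1.png',np.hstack([cv2.resize(a[90:240,160:310],(400,400)),cv2.resize(b[60:285,250:475],(400,400))]))
cv2.imwrite('pics/f2.png',cv2.resize(a[150:225,180:260],None,fx=8,fy=8,interpolation=cv2.INTER_CUBIC))
```

```text
19.58 [615.2 -25.8  36.2] [[0.0, 1.0, 0.001], [0.808, -0.001, 0.589], [0.589, 0.001, -0.808]] gap 0.35 F [-0.   0.6 -0.8] q [-0.33  0.77  1.42  0.63  1.25 -0.62]
candlestick top [([216.9, 191.0], [609.0, 163.0], 0.64)] [[206.0, 177.0]]
candlestick scene [([332.9, 246.0], [611.0, 163.0], 0.85)] [[339.4, 187.9]]
bowl top [([173.0, 318.3], [365.0, 241.0], 0.93)] [[156.2, 315.5]]
bowl scene [([399.6, 192.8], [359.0, 247.0], 0.64)] [[400.5, 182.3]]
musicbox top [([129.0, 219.1], [554.0, 335.0], 0.97)] [[121.0, 218.0]]
musicbox scene [([429.7, 251.4], [555.0, 332.0], 0.95)] [[438.0, 236.8]]
bamboo top [([187.8, 132.9], [733.0, 225.0], 0.8)] [[179.5, 114.7]]
bamboo scene [([346.7, 303.1], [742.0, 225.0], 0.57)] [[350.5, 275.6]]
cork top [([298.9, 287.5], [418.0, 4.0], 0.85)] [[296.7, 288.7]]
cork scene [([292.0, 184.5], [422.0, 7.0], 0.89)] [[293.8, 178.8]]
```

View pics/f1.png

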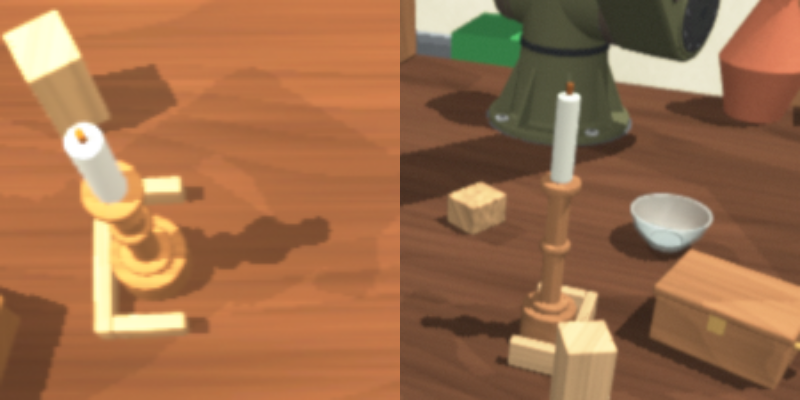

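View pics/f2.png

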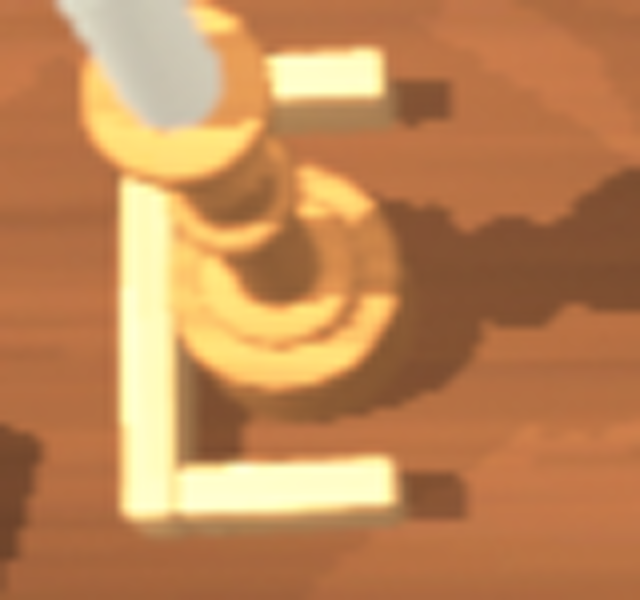

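The foot's top centre is at (215.1,183.9), against (215.1,183.1) predicted for home. The candlestick stands upright, the arm is clear, and the other things are where they were.

```bash
python3 -c "
from bench import env;print(env.hand_in())"
```

```text
the job is handed in; nothing more can be done
None
```

I slid the candlestick about 333 mm into the keeper until its foot met the back fence, then drew clear and handed the job in. I pushed low on the foot with the fingers about a third open as a cradle, and the tool tilted 36° so the gripper body stayed off the stem. The clock read 19.6 s just before the final checks.

**Seating:** the push took about 2 N while sliding, and the wrist force rose to 13 N when the foot reached the fence. The last top picture puts the foot within about 2 mm of home, near mid-bay. The networks' own estimates agree to about 6 mm.

**Clearance:** the candlestick stands upright. The gripper was about 190 mm from the candlestick, with wrist force about zero.

**Other things:** the bowl, music box and cork block show no movement beyond the networks' scatter of a few mm. The bamboo block is at the same pixel in the scene camera as at the start.

**Disagreement:** the two cameras differed from each other by up to about 12 mm on some base points (bamboo block, candlestick). For the fit I relied on the top camera, which agreed with the robot's own fingertip position to within a pixel, and on the contact force.

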